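Turn the coral-red cup and its cover plate over together

TASK

Two small hand-cranked turning cradles stand on the appraisal cart, each holding a cup with a clear cover plate lying over its mouth. Swing the crank of the cradle that holds the coral-red cup, smoothly, up over the top and down to its stop on the other side, so that cup and plate turn over together and the cup ends foot up on top of its plate; then let go. Leave the cradle with the jade-green cup alone.

Things in the scene. Friction and masses are not known exactly. Their poses are not given: they have to be found in the camera images.
- coral_handle (a point): Middle of the coral cradle's black crank handle: level sleeve 18 mm thick, 65 mm long, free-spinning, 85 mm above the cart. x: along it, level, towards the cradle. At the start y: level, from axle out to handle; z: up. Axle parallel to x, 70 mm away in -y; frame turns with crank. It turns 180 deg stop to stop about +x (up over the top), starts at its first stop, needs 2 to 3 N, stays where left.
- coral_cup: Coral-red glazed handleless cup, 84 mm across the rim, 50 mm across the foot, 48 mm high, upright in an open aluminium cradle with 2 mm play all round; origin at the centre of its foot's underside, z from foot to mouth. At the start 118 mm in +x and 70 mm in -y from the handle point. The crank arm begins 34 mm and the 100 mm high post 50 mm in +x from the handle point; the cradle sweeps up to 150 mm.
- coral_plate: Clear square acrylic cover plate, 84 x 84 x 8 mm, lying over the mouth of the coral-red cup inside the same cradle frame. Origin at the centre of the face that lies on the cup's rim, z pointing away from the cup (up at the start).
- jade_cup: Jade-green cup of the same size and shape, under its own clear plate in a second, identical cradle with the same crank; origin at the centre of the underside of its foot. To be left alone. Which cradle stands left and which right varies.

How it is judged:
By the outcome, as a careful person would: the job done as asked, in the order asked, and still so for the second after the job is handed in, with the robot touching nothing.
It also fails if it takes over 40 s, if anything falls off the work surface, if the arm or the gripper's body presses on something with over 40 N, if the wrist force passes 120 N, or if a joint passes its speed limit or range.

ROBOT

A 6-joint arm with a two-finger parallel gripper is mounted at the origin on the work surface. World frame = base frame: x ahead of the robot, y to its left, z up, the work surface at z = 0. Lengths are in m, angles in rad, forces in N, time in s.
With the tool pointing down it reaches from about 0.3 to 0.75 m from the base axis. Payload 8.5 kg.
Tool frame: the origin (TCP) lies midway between the tips of the shut fingers; the grasp point (between the pads) lies 19 mm behind it; z points along the fingers, y is the line along which they close (so a half turn about z gives the same grasp; the last joint's range is limited). The gripper opens to 88 mm and grips with 3 to 60 N. Pads are 18 mm wide; open, the fingers measure 123 mm over their backs; the gripper's body (75 mm by 187 mm) begins 45 mm behind the grasp point.
Start: joints at [1.124, 0.381, 1.297, -0, 1.464, -0.215], TCP at [0.126, 0.535, 0.205] pointing down, gripper open.
Joint ranges: [-3.11, 3.11], [-0.89, 2.33], [0.22, 2.48], [-1.42, 4.56], [0.17, 2.85], [-2.88, 2.88]. Speed limits (rad/s): [2.39, 2.39, 3.14, 3.14, 3.14, 3.14].

INTERFACE

Orientations are given as a unit quaternion [x, y, z, w].
In Python, from bench import arm gives the robot as it stands. The module is installed in compiled form; this text tells all that it offers.
- The arm moves only by the shell command python3 -m jog 'ROWS' [OPENING] [FORCE]. ROWS is JSON, a list of rows, each a list of 2 entries, a list of its own where there are three numbers: the shift along the tool's x, y, z as a fraction of full scale, then the turn, a rotation vector about the tool's x, y, z as a fraction of full scale. In form: [[[x, y, z], [rx, ry, rz]], ...]. A call has exactly 8 rows; each row shifts and turns the commanded pose from where the row before left it, along the tool's axes as they then stand; what a row does not reach is not made up. Full scale, the value 1, is 0.025 m for a shift and 45 degrees for a turn. A row lasts 1/8 s, in which the tool goes at most 62.5 mm and 10.7 degrees, less where a joint would pass 70% of its speed; a pose out of reach is approached as far as the arm can. A call with a number of a shift or a turn outside -1 to 1 is refused whole. A call with a gripper value outside its range is refused whole. OPENING is the opening, from -1 (shut) to 1 (fully open), set as the call begins (- or left out, the last holds). The fingers move at their own pace and stop on an object; FORCE is the grip in N (left out, the last holds). Time passes only in rows, so rows that do not move let the fingers close, or fill a call up. It gives the time, the measured TCP pose, the force, the opening and the grip force at its end, in the units of the state.
- arm.get_state(): the state, without advancing time (a new reading comes with each control period).
- arm.grab_frame(name): name is "side" or "top" or "wrist"; returns a dict with "img" (420x560x3 uint8, red, green, blue), "fovy" (degrees; the focal length in pixels is half the picture's height over the tangent of half this angle, whatever the lens; pixels are square), "cx", "cy" (the principal point, pixels), "T" (4x4, takes a point from camera to world coordinates). Camera axes: x right, y down, z forward; pixel columns grow to the right and rows downward; lengths in m; the calibration is good to about 2 mm. The wrist camera is an equidistant fisheye: a pixel r from the principal point sees the ray r / f radians off the axis. A picture is of the moment at which its call begins. There is no depth.
- arm.sign_off(): hands the job in; it is judged then, once.
The state is a dict: "time": time; "joint_positions": joint angles; "dq": joint speeds; "tau": joint torques, N m; "tool_pos": TCP position; "orientation": TCP orientation; "wrist_force": force on the tool from outside, world axes, zero at the start; "wrist_torque": the same for the moment, N m; "opening": finger opening in m; "grasp_force": force on a finger pad.
Only numpy, scipy, OpenCV 4.12 (cv2) and the standard library are available. Lean on these libraries where they do the work, as an engineer would, in place of code of your own. Each camera call takes 0.05 s, during which the arm holds its last target. There are 200 camera calls.

## Working session

There is one attempt and no reset: what is moved stays moved. The work goes in short steps, Python scripts to look and compute and a shell command to move; the robot and the scene stay as the last step left them, time stands still between calls to the robot, and variables do not carry over. Pictures are saved under pics/ and viewed, at most 10 in all, crops included, and the job is handed in when it is done.

```bash
mkdir -p pics
python3 - <<'E'
from bench import arm
import cv2,numpy as np,pickle
s=arm.get_state();print(s)
d={}
for n in("side","top"):
    f=arm.grab_frame(n);d[n]=f;cv2.imwrite(f"pics/{n}0.png",f["img"][:,:,::-1]);print(n,f["fovy"],f["cx"],f["cy"],np.round(f["T"],3).tolist())
pickle.dump(d,open("d0.pkl","wb"))
E
```

```text
{'time': 0.0, 'joint_positions': array([ 1.12369353e+00,  3.81176059e-01,  1.29823719e+00, -5.67271001e-05,
        1.46357308e+00, -2.15306265e-01]), 'dq': array([ 1.76714220e-03, -2.79866263e-04,  1.50105507e-03,  6.24065679e-04,
       -8.84415372e-05, -3.20257645e-04]), 'tau': array([-3.40759534e-04, -4.37928164e+01, -2.24554986e+01,  7.13219843e-02,
        3.51996766e-02, -8.93873153e-05]), 'tool_pos': array([0.12622974, 0.53499047, 0.20395645]), 'orientation': array([ 1.15635910e-01,  9.93291422e-01, -6.68136417e-04, -1.99933748e-04]), 'wrist_force': array([0.89007201, 0.32268409, 0.55866587]), 'wrist_torque': array([ 0.07528883, -0.00916077,  0.01410575]), 'grasp_force': 0.0, 'opening': 0.08809122043355931}
side 51.578646408701005 276.4081624665848 213.90751910415767 [[0.996, -0.06, 0.069, 0.561], [-0.091, -0.603, 0.793, -0.62], [-0.006, -0.795, -0.606, 0.599], [0.0, 0.0, 0.0, 1.0]]
top 52.12825932125248 282.51410461043486 205.62811002740426 [[-0.006, -0.986, 0.167, 0.47], [-1.0, 0.007, 0.005, 0.009], [-0.006, -0.167, -0.986, 0.954], [0.0, 0.0, 0.0, 1.0]]
```

View pics/top0.png

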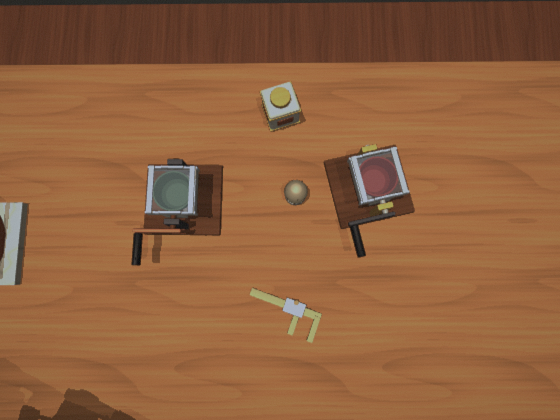

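View pics/side0.png

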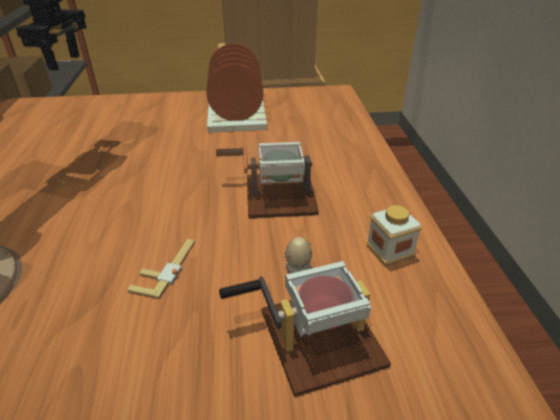

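Top view: the coral cradle is on the right (cup at about 377,177) with its black handle running from about (353,226) to (361,256). Side view: the handle runs from about (222,292) to (260,285). Next I'll segment the handle and triangulate it.

```bash
cat > h.py <<'E'
import numpy as np,cv2
def ray(f,u,v):
    fl=210/np.tan(np.radians(f["fovy"]/2));T=np.array(f["T"])
    d=T[:3,:3]@np.array([(u-f["cx"])/fl,(v-f["cy"])/fl,1]);return T[:3,3],d/np.linalg.norm(d)
def plane(f,u,v,z):
    o,d=ray(f,u,v);return o+d*(z-o[2])/d[2]
def tri(f,p,g,q):
    o,d=ray(f,*p);o2,e=ray(g,*q);s=np.linalg.lstsq(np.c_[d,-e],o2-o,rcond=None)[0]
    a=o+d*s[0];b=o2+e*s[1];return (a+b)/2,np.linalg.norm(a-b)
E
python3 - <<'E'
import pickle;from h import *
d=pickle.load(open("d0.pkl","rb"))
c={}
for n,(x0,y0,x1,y1) in {"top":(342,215,375,265),"side":(212,275,262,305)}.items():
    m=np.zeros((420,560),np.uint8);m[y0:y1,x0:x1]=(d[n]["img"].max(2)[y0:y1,x0:x1]<45)
    k,l,st,ce=cv2.connectedComponentsWithStats(m);i=1+st[1:,4].argmax();r=cv2.minAreaRect(np.argwhere(l==i)[:,::-1].astype(np.float32))
    print(n,st[i],ce[i],r);c[n]=np.array(r[0]);b=cv2.boxPoints(r);print(b)
    pts=np.argwhere(l==i)[:,::-1];v=np.linalg.svd(pts-pts.mean(0),full_matrices=False)[2][0]
    v*=np.sign(-v[1] if n=="top" else v[0]);t=(pts-c[n])@v
    for nm,tt in(("a",t.min()),("b",t.max())):c[n+nm]=c[n]+v*tt
    if n=="top":
        for k in("top","topa","topb"):print(k,plane(d[n],*c[k],.085))
for k in("","a","b"):print(tri(d["top"],c["top"+k],d["side"],c["side"+k]))
for n in("top",):
    hsv=cv2.cvtColor(d[n]["img"],cv2.COLOR_RGB2HSV);m=((hsv[...,0]>165)|(hsv[...,0]<5))&(hsv[...,1]>90)
    mm=np.zeros_like(m);mm[145:210,345:415]=1;p=np.argwhere(m&mm);print(len(p),p.mean(0)[::-1],plane(d[n],*p.mean(0)[::-1],.085))
E
```

```text
top [349 223  16  34 191] [357.22513089 240.21465969] ((357.98236083984375, 239.67059326171875), (32.539573669433594, 11.171918869018555), 77.47119140625)
[[349.      225.     ]
 [359.90588 222.57648]
 [366.96472 254.34119]
 [356.05884 256.7647 ]]
top [ 0.54580374 -0.13894947  0.085     ]
topa [ 0.51388235 -0.14598579  0.085     ]
topb [ 0.57831656 -0.13178279  0.085     ]
side [220 284  42  14 218] [237.89908257 290.49541284] ((240.30148315429688, 288.7931823730469), (7.746218681335449, 40.97999572753906), 75.52970886230469)
[[219.49368 290.16293]
 [259.17368 279.92294]
 [261.10928 287.42343]
 [221.42929 297.66342]]
(array([ 0.54490219, -0.1388048 ,  0.08629122]), np.float64(0.0015807470581559984))
(array([ 0.51323496, -0.14555871,  0.08774738]), np.float64(0.0010238089031562266))
(array([ 0.57755698, -0.13186371,  0.08481717]), np.float64(0.0015583498400473666))
774 [376.42635659 178.30749354] [ 0.67286192 -0.18159317  0.085     ]
```

The handle's middle is at (0.545, -0.139, 0.086). Its length is 66 mm and its yaw 12.4°, and the cup lies where the given offsets put it, so the measurement is consistent. Moving above it.

```bash
python3 -m jog '[[[-0.694,-0.704,0],[0,0,0]],[[-0.694,-0.704,0],[0,0,0]],[[-0.694,-0.704,0],[0,0,0]],[[-0.694,-0.704,0],[0,0,0]],[[-0.694,-0.704,0],[0,0,0]],[[-0.694,-0.704,0],[0,0,0]],[[-0.694,-0.704,0],[0,0,0]],[[-0.694,-0.704,0],[0,0,0]]]' 1
python3 -m jog '[[[-0.694,-0.704,0],[0,0,0]],[[-0.694,-0.704,0],[0,0,0]],[[-0.694,-0.704,0],[0,0,0]],[[-0.694,-0.704,0],[0,0,0]],[[-0.694,-0.704,0],[0,0,0]],[[-0.694,-0.704,0],[0,0,0]],[[-0.694,-0.704,0],[0,0,0]],[[-0.694,-0.704,0],[0,0,0]]]'
python3 -m jog '[[[-0.694,-0.704,0],[0,0,0]],[[-0.694,-0.704,0],[0,0,0]],[[-0.694,-0.704,0],[0,0,0]],[[-0.694,-0.704,0],[0,0,0]],[[-0.694,-0.704,0],[0,0,0]],[[-0.694,-0.704,0],[0,0,0]],[[-0.694,-0.704,0],[0,0,0]],[[-0.694,-0.704,0],[0,0,0]]]'
python3 -m jog '[[[-0.694,-0.704,0],[0,0,0]],[[-0.694,-0.704,0],[0,0,0]],[[-0.694,-0.704,0],[0,0,0]],[[-0.694,-0.704,0],[0,0,0]],[[-0.694,-0.704,0],[0,0,0]],[[-0.694,-0.704,0],[0,0,0]],[[-0.694,-0.704,0],[0,0,0]],[[-0.694,-0.704,0],[0,0,0]]]'
python3 -m jog '[[[0,0,0],[0,0,-0.142]],[[0,0,0],[0,0,-0.142]],[[0,0,0],[0,0,-0.142]],[[0,0,0],[0,0,-0.142]],[[0,0,0],[0,0,0]],[[0,0,0],[0,0,0]],[[0,0,0],[0,0,0]],[[0,0,0],[0,0,0]]]'
python3 - <<'E'
from bench import arm
import cv2
s=arm.get_state();print(s["joint_positions"],s["tool_pos"],s["orientation"],s["time"],s["wrist_force"])
f=arm.grab_frame("wrist");cv2.imwrite("pics/w1.png",f["img"][:,:,::-1]);print(f["fovy"],f["cx"],f["cy"],f["T"].round(3).tolist())
import pickle;pickle.dump(f,open("w1.pkl","wb"))
E
```

```text
time: 1.1
tool_pos: [0.2293, 0.3655, 0.2043]
orientation: [0.116, 0.993, -0.0, -0.0]
wrist_force: [-0.3, -0.6, -0.4]
opening: 0.088
grasp_force: 0.0
time: 2.1
tool_pos: [0.332, 0.1967, 0.2044]
orientation: [0.116, 0.993, -0.0, -0.0]
wrist_force: [-0.3, 0.7, -0.2]
opening: 0.0884
grasp_force: 0.0
time: 3.1
tool_pos: [0.4348, 0.0278, 0.2043]
orientation: [0.116, 0.993, 0.0, -0.0]
wrist_force: [0.4, -0.4, 0.1]
opening: 0.0879
grasp_force: 0.0
time: 4.1
tool_pos: [0.5379, -0.1417, 0.2044]
orientation: [0.116, 0.993, 0.0, -0.0]
wrist_force: [1.0, -0.4, -0.1]
opening: 0.0882
grasp_force: 0.0
time: 5.1
tool_pos: [0.5373, -0.1404, 0.2046]
orientation: [-0.107, 0.994, -0.0, 0.0]
wrist_force: [0.1, -0.1, 0.1]
opening: 0.0886
grasp_force: 0.0
[-4.68834165e-01  3.90107446e-01  1.28219619e+00 -1.40051777e-08
  1.46928226e+00 -2.25334178e+00] [ 0.53733173 -0.14044625  0.20455526] [-1.06652414e-01  9.94296366e-01 -1.84662691e-06  2.83243398e-06] 5.1 [ 0.07934562 -0.11320647  0.09345107]
65.70646984690485 272.7073526617487 206.5627934363846 [[-0.212, 0.94, 0.269, 0.468], [0.977, 0.204, 0.058, -0.155], [-0.0, 0.275, -0.962, 0.385], [0.0, 0.0, 0.0, 1.0]]
```

View pics/w1.png

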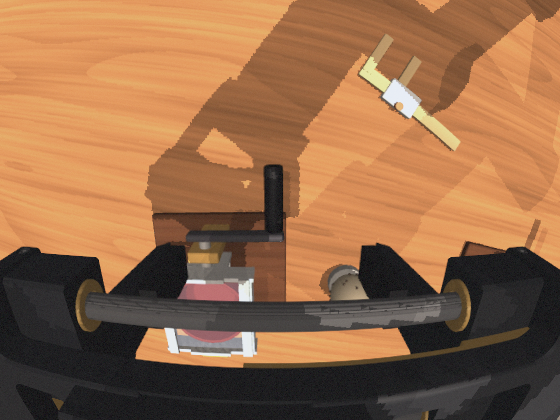

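Wrist view: the handle is upright in the picture, from about (273,165) to (274,233), so it's aligned. The crank arm is at row 236. I'll cast its ends onto z = 0.086.

Run:
```python
import pickle;from h import *
f=pickle.load(open("w1.pkl","rb"));T=np.array(f["T"]);fl=210/np.tan(np.radians(f["fovy"]/2))
m=np.zeros((420,560),np.uint8);m[155:245,255:292]=f["img"].max(2)[155:245,255:292]<50
for r in range(160,244,6):
    c=np.where(m[r])[0]
    if len(c):print(r,c.min(),c.max(),end=' | ')
x=np.array([1,0,0])
def fp(u,v,z):
    a=np.array([u-f["cx"],v-f["cy"]]);r=np.hypot(*a);t=r/fl;d=T[:3,:3]@np.r_[a/r*np.sin(t),np.cos(t)];return T[:3,3]+d*(z-T[2,3])/d[2]
h=np.array([.545,-.139]);X=np.array([.977,.213]);Y=np.array([-.213,.977])
for p in((273,166),(273.5,200),(274,230)):
    q=fp(*p,.086);print(p,q,"in handle frame:",(q[:2]-h)@X,(q[:2]-h)@Y)
```

```text
166 265 281 | 172 264 282 | 178 265 282 | 184 265 282 | 190 265 282 | 196 265 282 | 202 265 282 | 208 265 282 | 214 264 282 | 220 265 282 | 226 265 282 | 232 255 282 | (273, 166) [ 0.51357675 -0.14539962  0.086     ] in handle frame: -0.03206363873385021 0.00044072097183512645
(273.5, 200) [ 0.54538795 -0.13800741  0.086     ] in handle frame: 0.0005904463948628998 0.0008871295618482532
(274, 230) [ 0.5749195  -0.13108047  0.086     ] in handle frame: 0.030918211507435074 0.0013645254486164607
```

```bash
python3 -m jog '[[[0,0,0.786],[0,0,0]],[[0,0,0.786],[0,0,0]],[[0,0,0.786],[0,0,0]],[[0,0,0.786],[0,0,0]],[[0,0,0.786],[0,0,0]],[[0,0,0.786],[0,0,0]],[[0,0,0.786],[0,0,0]],[[0,0,0],[0,0,0]]]' 1
python3 -m jog '[[[0,0,0],[0,0,0]],[[0,0,0],[0,0,0]],[[0,0,0],[0,0,0]],[[0,0,0],[0,0,0]],[[0,0,0],[0,0,0]],[[0,0,0],[0,0,0]],[[0,0,0],[0,0,0]],[[0,0,0],[0,0,0]]]' -1 15
```

```text
time: 6.15
tool_pos: [0.5367, -0.1401, 0.066]
orientation: [-0.107, 0.994, 0.001, -0.001]
wrist_force: [1.8, -0.5, 0.2]
opening: 0.0883
grasp_force: 0.0
time: 7.15
tool_pos: [0.5373, -0.1404, 0.067]
orientation: [-0.107, 0.994, -0.0, -0.0]
wrist_force: [0.5, 0.4, -0.4]
opening: 0.0103
grasp_force: 0.0
```

Run:
```python
from bench import arm
import cv2
s=arm.get_state();print(s["tool_pos"],s["opening"],s["grasp_force"])
f=arm.grab_frame("side");cv2.imwrite("pics/s2.png",cv2.resize(f["img"][150:400,150:420,::-1],None,fx=2.3,fy=2.3,interpolation=2))
```

```text
[ 0.53730826 -0.14041713  0.06701322] 0.010271234936817378 0.0
```

View pics/s2.png

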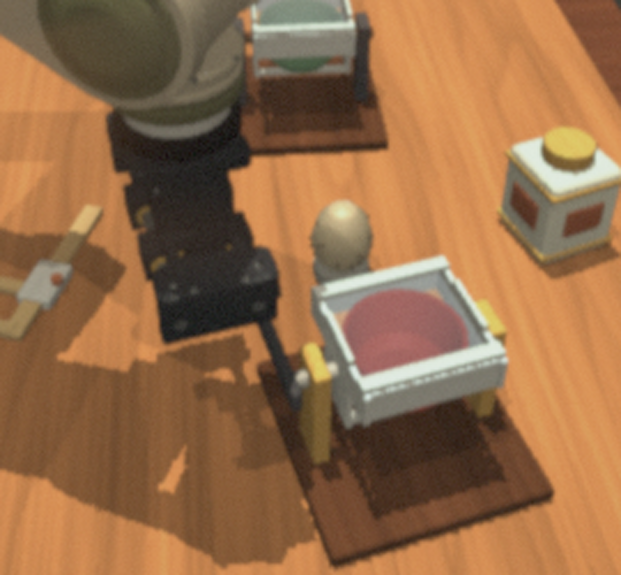

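The side view shows the gripper over the handle, with crank and cradle unmoved, but the pads themselves are hidden. I'll let one more second pass and check the grip.

```bash
python3 -m jog '[[[0,0,0],[0,0,0]],[[0,0,0],[0,0,0]],[[0,0,0],[0,0,0]],[[0,0,0],[0,0,0]],[[0,0,0],[0,0,0]],[[0,0,0],[0,0,0]],[[0,0,0],[0,0,0]],[[0,0,0],[0,0,0]]]'
python3 - <<'E'
from bench import arm
import cv2
f=arm.grab_frame("wrist");cv2.imwrite("pics/w2.png",f["img"][:,:,::-1])
f=arm.grab_frame("top");cv2.imwrite("pics/t2.png",cv2.resize(f["img"][120:320,270:470,::-1],None,fx=2.8,fy=2.8,interpolation=2))
E
```

```text
time: 8.2
tool_pos: [0.5373, -0.1404, 0.067]
orientation: [-0.107, 0.994, -0.0, 0.0]
wrist_force: [-0.2, 0.3, -0.9]
opening: 0.0007
grasp_force: 0.0
```

View pics/w2.png

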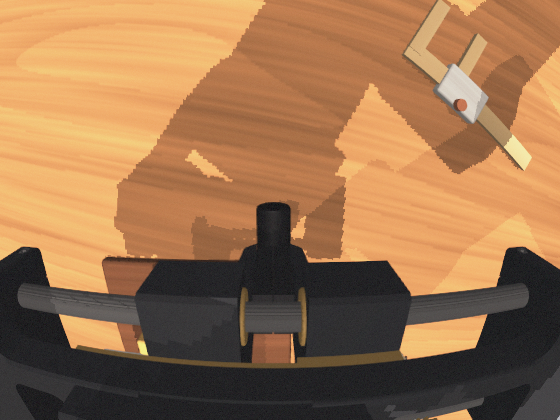

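Run:
```python
import cv2,numpy as np
a=cv2.imread("pics/w2.png")[190:370,180:370];a=cv2.resize(np.clip(a.astype(float)*2.2,0,255).astype(np.uint8),None,fx=3,fy=3,interpolation=2)
cv2.imwrite("pics/z2.png",a)
```

```text
(no output)
```

View pics/z2.png

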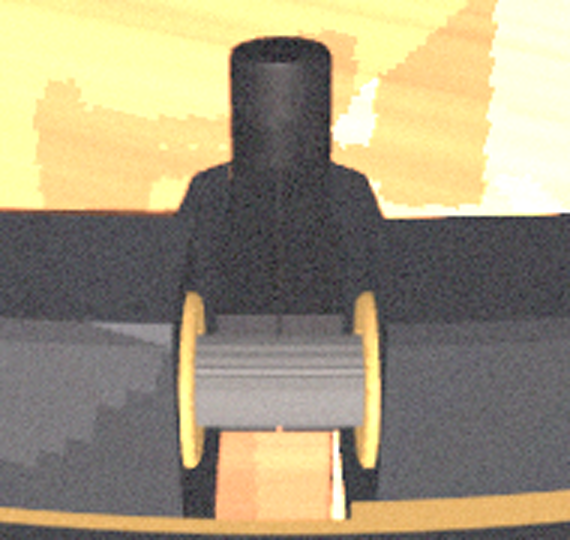

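View pics/t2.png

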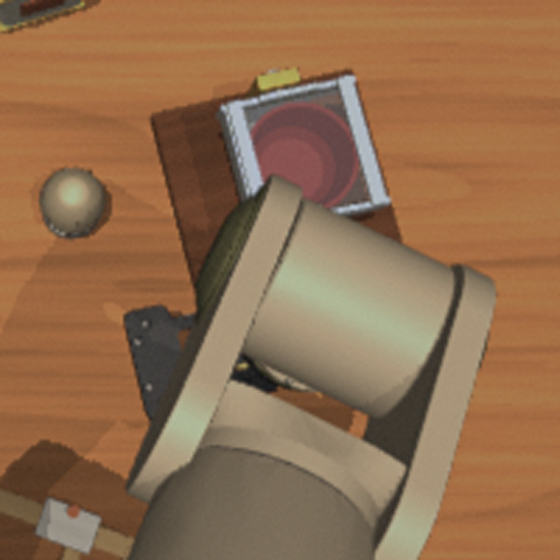

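The crop shows the fingers shut, about 35 mm over the backs, with the handle passing below their tips. The opening reading of 0.7 mm agrees. In the first wrist view the tips were 175 px apart at 88 mm and ended at row 245. That puts the real tips about 30 mm above the reported TCP height. I'll open, go down 30 mm (which clears the body either way), and close again.

```bash
python3 -m jog '[[[0,0,0],[0,0,0]],[[0,0,0],[0,0,0]],[[0,0,0],[0,0,0]],[[0,0,0],[0,0,0]],[[0,0,0],[0,0,0]],[[0,0,0],[0,0,0]],[[0,0,0],[0,0,0]],[[0,0,0],[0,0,0]]]' 0.1
python3 -m jog '[[[0,0,0.2],[0,0,0]],[[0,0,0.2],[0,0,0]],[[0,0,0.2],[0,0,0]],[[0,0,0.2],[0,0,0]],[[0,0,0.2],[0,0,0]],[[0,0,0.2],[0,0,0]],[[0,0,0],[0,0,0]],[[0,0,0],[0,0,0]]]'
python3 -m jog '[[[0,0,0],[0,0,0]],[[0,0,0],[0,0,0]],[[0,0,0],[0,0,0]],[[0,0,0],[0,0,0]],[[0,0,0],[0,0,0]],[[0,0,0],[0,0,0]],[[0,0,0],[0,0,0]],[[0,0,0],[0,0,0]]]' -1 15
```

```text
time: 9.3
tool_pos: [0.5373, -0.1404, 0.067]
orientation: [-0.107, 0.994, -0.0, -0.0]
wrist_force: [0.7, -0.9, -0.6]
opening: 0.0483
grasp_force: 0.0
time: 10.3
tool_pos: [0.5374, -0.1405, 0.0371]
orientation: [-0.107, 0.994, -0.0, 0.0]
wrist_force: [-0.1, 0.5, -1.1]
opening: 0.0486
grasp_force: 0.0
time: 11.3
tool_pos: [0.5372, -0.1402, 0.037]
orientation: [-0.107, 0.994, 0.0, -0.0]
wrist_force: [-0.1, 3.9, 1.2]
opening: 0.0176
grasp_force: 15.0
```

Gripped: 17.6 mm at 15 N. Now I'll work out the arc, tool y = handle +y and tool z = down, in 4.5° rows.

```bash
python3 -c "
import numpy as np
t=np.radians(np.arange(0,180.1,4.5));P=np.c_[70*np.cos(t),-70*np.sin(t)]/25
for a in np.diff(P.round(3),axis=0).round(3).reshape(5,8,2).tolist():print(a)"
```

```text
[[-0.009, -0.22], [-0.025, -0.218], [-0.043, -0.216], [-0.06, -0.211], [-0.076, -0.207], [-0.092, -0.199], [-0.108, -0.192], [-0.122, -0.183]]
[[-0.136, -0.172], [-0.149, -0.162], [-0.162, -0.149], [-0.172, -0.136], [-0.183, -0.122], [-0.192, -0.108], [-0.199, -0.092], [-0.207, -0.076]]
[[-0.211, -0.06], [-0.216, -0.043], [-0.218, -0.025], [-0.22, -0.009], [-0.22, 0.009], [-0.218, 0.025], [-0.216, 0.043], [-0.211, 0.06]]
[[-0.207, 0.076], [-0.199, 0.092], [-0.192, 0.108], [-0.183, 0.122], [-0.172, 0.136], [-0.162, 0.149], [-0.149, 0.162], [-0.136, 0.172]]
[[-0.122, 0.183], [-0.108, 0.192], [-0.092, 0.199], [-0.076, 0.207], [-0.06, 0.211], [-0.043, 0.216], [-0.025, 0.218], [-0.009, 0.22]]
```

First 36°, then a check.

```bash
python3 -m jog '[[[0,-0.009,-0.22],[0,0,0]],[[0,-0.025,-0.218],[0,0,0]],[[0,-0.043,-0.216],[0,0,0]],[[0,-0.06,-0.211],[0,0,0]],[[0,-0.076,-0.207],[0,0,0]],[[0,-0.092,-0.199],[0,0,0]],[[0,-0.108,-0.192],[0,0,0]],[[0,-0.122,-0.183],[0,0,0]]]'
```

```text
time: 12.3
tool_pos: [0.5403, -0.1537, 0.0787]
orientation: [-0.107, 0.994, -0.0, 0.0]
wrist_force: [0.3, 3.9, 0.6]
opening: 0.0171
grasp_force: 15.0
```

```bash
python3 -m jog '[[[0,-0.136,-0.172],[0,0,0]],[[0,-0.149,-0.162],[0,0,0]],[[0,-0.162,-0.149],[0,0,0]],[[0,-0.172,-0.136],[0,0,0]],[[0,-0.183,-0.122],[0,0,0]],[[0,-0.192,-0.108],[0,0,0]],[[0,-0.199,-0.092],[0,0,0]],[[0,-0.207,-0.076],[0,0,0]]]'
python3 -m jog '[[[0,-0.211,-0.06],[0,0,0]],[[0,-0.216,-0.043],[0,0,0]],[[0,-0.218,-0.025],[0,0,0]],[[0,-0.22,-0.009],[0,0,0]],[[0,-0.22,0.009],[0,0,0]],[[0,-0.218,0.025],[0,0,0]],[[0,-0.216,0.043],[0,0,0]],[[0,-0.211,0.06],[0,0,0]]]'
```

```text
time: 13.3
tool_pos: [0.5482, -0.1883, 0.1039]
orientation: [-0.107, 0.994, -0.0, 0.001]
wrist_force: [3.7, 3.9, 2.1]
opening: 0.0173
grasp_force: 15.0
time: 14.3
tool_pos: [0.5577, -0.2303, 0.1034]
orientation: [-0.107, 0.994, -0.0, 0.001]
wrist_force: [7.4, 3.9, -3.5]
opening: 0.0176
grasp_force: 15.0
```

```bash
python3 -m jog '[[[0,-0.207,0.076],[0,0,0]],[[0,-0.199,0.092],[0,0,0]],[[0,-0.192,0.108],[0,0,0]],[[0,-0.183,0.122],[0,0,0]],[[0,-0.172,0.136],[0,0,0]],[[0,-0.162,0.149],[0,0,0]],[[0,-0.149,0.162],[0,0,0]],[[0,-0.136,0.172],[0,0,0]]]'
```

```text
time: 15.3
tool_pos: [0.5654, -0.2639, 0.0779]
orientation: [-0.107, 0.994, 0.0, 0.001]
wrist_force: [8.5, 6.3, -1.3]
opening: 0.0176
grasp_force: 15.0
```

```bash
python3 -m jog '[[[0,-0.122,0.183],[0,0,0]],[[0,-0.108,0.192],[0,0,0]],[[0,-0.092,0.199],[0,0,0]],[[0,-0.076,0.207],[0,0,0]],[[0,-0.06,0.211],[0,0,0]],[[0,-0.043,0.216],[0,0,0]],[[0,-0.025,0.218],[0,0,0]],[[0,-0.009,0.22],[0,0,0]]]'
python3 -m jog '[[[0,0,0.06],[0,0,0]],[[0,0,0.06],[0,0,0]],[[0,0,0],[0,0,0]],[[0,0,0],[0,0,0]],[[0,0,0],[0,0,0]],[[0,0,0],[0,0,0]],[[0,0,0],[0,0,0]],[[0,0,0],[0,0,0]]]'
```

```text
time: 16.3
tool_pos: [0.5683, -0.2767, 0.0371]
orientation: [-0.107, 0.994, 0.0, 0.001]
wrist_force: [8.6, 7.1, 2.4]
opening: 0.0176
grasp_force: 15.0
time: 17.3
tool_pos: [0.5684, -0.277, 0.0358]
orientation: [-0.107, 0.994, -0.0, 0.002]
wrist_force: [2.7, 9.4, 11.8]
opening: 0.0174
grasp_force: 15.0
```

It's at the stop: the upward reaction is 12 N. Releasing, going straight up and backing away.

```bash
python3 -m jog '[[[0,0,0],[0,0,0]],[[0,0,0],[0,0,0]],[[0,0,0],[0,0,0]],[[0,0,0],[0,0,0]],[[0,0,0],[0,0,0]],[[0,0,0],[0,0,0]],[[0,0,0],[0,0,0]],[[0,0,0],[0,0,0]]]' 0.1
python3 -m jog '[[[0,0,-0.4],[0,0,0]],[[0,0,-0.7],[0,0,0]],[[0,0,-0.8],[0,0,0]],[[0,0,-0.9],[0,0,0]],[[0,0,-0.9],[0,0,0]],[[0,0,-0.9],[0,0,0]],[[0,0,-0.9],[0,0,0]],[[0,0,-0.9],[0,0,0]]]'
python3 -m jog '[[[0.8,0,0],[0,0,0]],[[0.8,0,0],[0,0,0]],[[0.8,0,0],[0,0,0]],[[0.8,0,0],[0,0,0]],[[0.8,0,0],[0,0,0]],[[0.8,0,0],[0,0,0]],[[0,0,0],[0,0,0]],[[0,0,0],[0,0,0]]]'
python3 - <<'E'
from bench import arm
import cv2,numpy as np
a=arm.grab_frame("side")["img"][:,:,::-1];b=arm.grab_frame("top")["img"][:,:,::-1]
cv2.imwrite("pics/end.png",np.hstack([cv2.resize(a[160:400,180:430],(400,384)),cv2.resize(b[110:302,300:500],(400,384))]))
E
```

```text
time: 18.3
tool_pos: [0.5671, -0.2772, 0.034]
orientation: [-0.107, 0.994, 0.0, 0.0]
wrist_force: [0.4, 0.2, 0.1]
opening: 0.0484
grasp_force: 0.0
time: 19.3
tool_pos: [0.567, -0.2771, 0.1956]
orientation: [-0.107, 0.994, -0.0, 0.0]
wrist_force: [-0.2, 0.1, -0.6]
opening: 0.0486
grasp_force: 0.0
time: 20.3
tool_pos: [0.4504, -0.3027, 0.1944]
orientation: [-0.107, 0.994, -0.0, 0.0]
wrist_force: [0.2, 0.6, 0.7]
opening: 0.0485
grasp_force: 0.0
```

View pics/end.png

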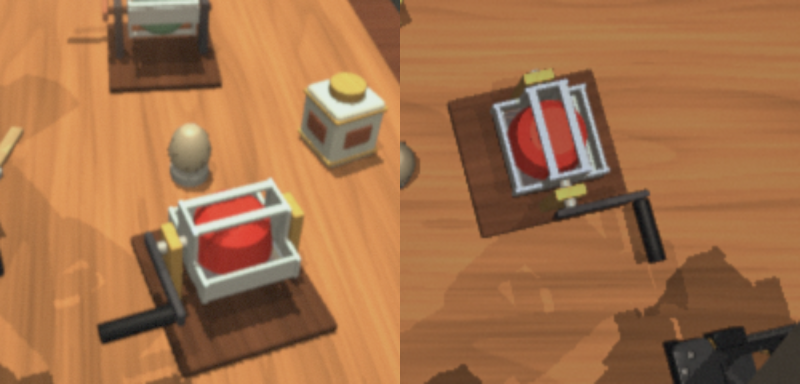

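The final view shows the coral cup foot up in the cradle on its plate. The handle is down on the far side at its stop, the gripper is clear, and the jade cradle is untouched.

```bash
python3 -c "
from bench import arm;print(arm.sign_off())"
```

```text
the job is handed in; nothing more can be done
None
```

The coral-red cup's cradle is turned over to its far stop and released, with the cup foot up on its plate and the jade-green cradle untouched; I handed the job in at about 20 s.

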